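Line up the shoe lasts by size

TASK

Line up the four wooden shoe lasts by size on the row of four cork pads, one standing upright on each pad: the smallest on the pad next to the round wax tin, then growing pad by pad to the largest next to the black heel block. Centre each last on its pad and lay it straight along the pad's long side (toes may point either way), and leave the tin and the heel block where they stand.

Things in the scene. Friction and masses are not known exactly. Their poses are not given: they have to be found in the camera images.
- last_1: The smallest of four pale wooden children's shoe lasts (foot-shaped blocks), 89 mm long, 39 wide, 60 high, 0.12 kg or so, loose, neck up. Origin: underside, mid-length; x to the toe, z up. Grip its flat-sided neck: 24 mm wide (y), 32 long (x), centre 12 mm behind the origin (x = -12), sides parallel from 29 mm up to the flat top at 60.
- last_2: The second smallest of four pale wooden children's shoe lasts (foot-shaped blocks), 104 mm long, 43 wide, 67 high, 0.15 kg or so, loose, neck up. Origin: underside, mid-length; x to the toe, z up. Grip its flat-sided neck: 27 mm wide (y), 37 long (x), centre 14 mm behind the origin (x = -14), sides parallel from 32 mm up to the flat top at 67.
- last_3: The second largest of four pale wooden children's shoe lasts (foot-shaped blocks), 119 mm long, 47 wide, 73 high, 0.19 kg or so, loose, neck up. Origin: underside, mid-length; x to the toe, z up. Grip its flat-sided neck: 30 mm wide (y), 43 long (x), centre 15 mm behind the origin (x = -15), sides parallel from 35 mm up to the flat top at 73.
- last_4: The largest of four pale wooden children's shoe lasts (foot-shaped blocks), 134 mm long, 52 wide, 80 high, 0.23 kg or so, loose, neck up. Origin: underside, mid-length; x to the toe, z up. Grip its flat-sided neck: 33 mm wide (y), 48 long (x), centre 17 mm behind the origin (x = -17), sides parallel from 39 mm up to the flat top at 80.
- pad_a: Cork pad, rightmost as seen from the robot (lowest y) of four equal pads in a straight row 95 mm apart (centre to centre) on a dark board fixed to the bench. 142 mm long (x), 66 wide (y, along the row), 4 thick; origin: centre of the underside, 10 mm above the bench; its top is 14 mm above the bench.
- pad_b: Cork pad, second from the robot's right of four equal pads in a straight row 95 mm apart (centre to centre) on a dark board fixed to the bench. 142 mm long (x), 66 wide (y, along the row), 4 thick; origin: centre of the underside, 10 mm above the bench; its top is 14 mm above the bench.
- pad_c: Cork pad, third from the robot's right of four equal pads in a straight row 95 mm apart (centre to centre) on a dark board fixed to the bench. 142 mm long (x), 66 wide (y, along the row), 4 thick; origin: centre of the underside, 10 mm above the bench; its top is 14 mm above the bench.
- pad_d: Cork pad, leftmost as seen from the robot (highest y) of four equal pads in a straight row 95 mm apart (centre to centre) on a dark board fixed to the bench. 142 mm long (x), 66 wide (y, along the row), 4 thick; origin: centre of the underside, 10 mm above the bench; its top is 14 mm above the bench.
- wax_tin: Round closed metal wax tin, 57 mm across, 24 mm high, loose on the bench just beyond one end of the row of pads, about 93 mm from the centre of the nearest pad. Origin: centre of the underside. It marks the end for the smallest last.
- heel_block: Black rubber heel block, 46 by 50 mm, 22 mm high, loose on the bench just beyond the other end of the row, about 93 mm from the centre of the nearest pad. Origin: centre of the underside. It marks the end for the largest last.
Not all that is in view belongs to the job. What is shaped like the last_4 but green, purple or turquoise is not meant.

How it is judged:
By the outcome, as a careful person would: the job done as asked, in the order asked, and still so for the second after the job is handed in, with the robot touching nothing.
It also fails if it takes over 99 s, if anything falls off the work surface, if the arm or the gripper's body presses on something with over 40 N, if the wrist force passes 120 N, or if a joint passes its speed limit or range.

ROBOT

A 6-joint arm with a two-finger parallel gripper is mounted at the origin on the work surface. World frame = base frame: x ahead of the robot, y to its left, z up, the work surface at z = 0. Lengths are in m, angles in rad, forces in N, time in s.
With the tool pointing down it reaches from about 0.35 to 0.775 m from the base axis. Payload 5.5 kg.
Tool frame: the origin (TCP) lies midway between the tips of the shut fingers; the grasp point (between the pads) lies 19 mm behind it; z points along the fingers, y is the line along which they close (so a half turn about z gives the same grasp; the last joint's range is limited). The gripper opens to 85 mm and grips with 20 to 120 N. Pads are 22 mm wide; open, the fingers measure 114 mm over their backs; the gripper's body (76 mm by 85 mm) begins 54 mm behind the grasp point. The pads swing forward as they close: fully open they stand 13 mm farther back than shut.
Start: joints at [1.048, 0.313, 0.046, 1.304, 0, 1.431], TCP at [0.215, 0.533, 0.231] pointing down, gripper open.
Joint ranges: [-2.76, 2.76], [-0.86, 1.69], [-1.03, 1.26], [-2.2, 2.34], [-1.47, 1.5], [-3.14, 3.14]. Speed limits (rad/s): [2.57, 2.57, 3.14, 3.14, 3.14, 3.14].

INTERFACE

Orientations are given as a unit quaternion [w, x, y, z].
In Python, from workcell import env gives the robot as it stands. The module is installed in compiled form; this text tells all that it offers.
- The arm moves only by the tool carry_out, never from a script. Its argument "series" is a list of rows, each an object with "delta_rot": the turn, a rotation vector about the world's x, y, z normalised to -1 to 1, where 1 is 0.1 rad, a list of three; "travel": the shift along the world's x, y, z normalised to -1 to 1, where 1 is 0.025 m, a list of three; "fingers": the closure, from -1 (fully open) to 1 (shut). In form: [{"delta_rot": [ax, ay, az], "travel": [tx, ty, tz], "fingers": fingers}, ...]. A call has 1 to 5 rows; each row shifts and turns the commanded pose from where the row before left it; what a row does not reach is not made up. A row lasts 1/8 s, in which the tool goes at most 62.5 mm and 10.7 degrees, less where a joint would pass 70% of its speed; a pose out of reach is approached as far as the arm can. A call with a number of a shift or a turn outside -1 to 1 is refused whole. A call with a gripper value outside its range is refused whole. The fingers move at their own pace and stop on an object; "squeeze" is the grip in N (left out, the last holds). Time passes only in rows, so rows that do not move let the fingers close. It gives the time, the measured TCP pose, the force, the opening and the grip force at its end, in the units of the state.
- env.get_state(): the state, without advancing time (a new reading comes with each control period).
- env.read_camera(name): name is "side" or "top"; returns a dict with "color" (420x560x3 uint8, red, green, blue), "fx", "fy", "cx", "cy" (pixels), "D" ([k1, k2, p1, p2, k3] as OpenCV has them; the pictures are not rectified), "world_from_camera" (4x4, takes a point from camera to world coordinates). Camera axes: x right, y up, looking along -z (the intrinsics and any distortion apply to the point x, -y, -z); pixel columns grow to the right and rows downward; lengths in m; the calibration is good to about 2 mm. A picture is of the moment at which its call begins. There is no depth.
- env.hand_in(): hands the job in; it is judged then, once.
The state is a dict: "clock": time; "joint_pos": joint angles; "qvel": joint speeds; "tau": joint torques, N m; "tcp_pos": TCP position; "orientation": TCP orientation; "wrist_force": force on the tool from outside, world axes, zero at the start; "ft_torque": the same for the moment, N m; "finger_gap": finger opening in m; "grip_force": force on a finger pad.
Only numpy, scipy, OpenCV 4.12 (cv2) and the standard library are available. Lean on these libraries where they do the work, as an engineer would, in place of code of your own. Each camera call takes 0.05 s, during which the arm holds its last target. There are 200 camera calls.

## Working session

There is one attempt and no reset: what is moved stays moved. The work goes in short steps, Python scripts to look and compute and a tool call to move; the robot and the scene stay as the last step left them, time stands still between calls to the robot, and variables do not carry over. Pictures are saved under pics/ and viewed, at most 14 in all, crops included, and the job is handed in when it is done.

Besides the shell and the picture viewer there is one more tool, called after "Call:" by a JSON object that holds its "fn" and its "kwargs". carry_out: Moves the arm, as the interface text tells. Its arguments: {"type":"object","properties":{"series":{"type":"array","items":{"type":"object","properties":{"delta_rot":{"type":"array","items":{"type":"number"}},"travel":{"type":"array","items":{"type":"number"}},"fingers":{"type":"number"}}}},"squeeze":{"type":"number"}},"required":["series"]}

```bash
mkdir -p pics; python3 - <<'E'
from workcell import env
import cv2,pickle
d={}
for n in("top","side"):
    r=env.read_camera(n); d[n]=r; cv2.imwrite(f"pics/{n}0.png",r["color"][:,:,::-1])
    print(n,r["fx"],r["fy"],r["cx"],r["cy"],r["D"],r["world_from_camera"])
pickle.dump(d,open("cams0.pkl","wb"))
print(env.get_state())
E
```

```text
top 465.7416289788858 465.7416289788858 281.7663954243074 210.59718920010422 [0.04438472 0.         0.         0.         0.        ] [[-0.08536886  0.97427009 -0.2085904   0.17590176]
 [-0.99633223 -0.0847054   0.0121281  -0.08864749]
 [-0.00585269  0.2088607   0.97792789  1.19111325]
 [ 0.          0.          0.          1.        ]]
side 451.2168002718013 451.2168002718013 285.8083792705886 207.98436361616004 [-0.0386548  0.         0.         0.         0.       ] [[-0.99746752  0.05388806 -0.04641791  0.37459069]
 [-0.07109484 -0.77395445  0.62923766  0.55420234]
 [-0.00201695  0.6309442   0.77582559  0.83291338]
 [ 0.          0.          0.          1.        ]]
{'clock': 0.1, 'joint_pos': array([ 1.04837965e+00,  3.13933195e-01,  4.51207595e-02,  1.30358457e+00,
       -8.77017359e-07,  1.43121503e+00]), 'qvel': array([-0.00010106, -0.00067102,  0.00265446, -0.00109104, -0.00016974,
       -0.00049013]), 'tau': array([ 1.82124579e-03, -4.81724381e+01,  2.99244976e+01,  1.27611944e-02,
       -2.29345815e-04,  2.18484371e-05]), 'tcp_pos': array([0.2145727 , 0.53299533, 0.23050506]), 'orientation': array([-2.59685545e-04,  1.90250820e-01,  9.81735191e-01, -7.57036813e-04]), 'wrist_force': array([ 1.27883497,  0.13531391, -0.3027851 ]), 'ft_torque': array([-0.0190374 ,  0.03430005,  0.00443593]), 'grip_force': 0.0, 'finger_gap': 0.08530911204324512}
```

View pics/top0.png

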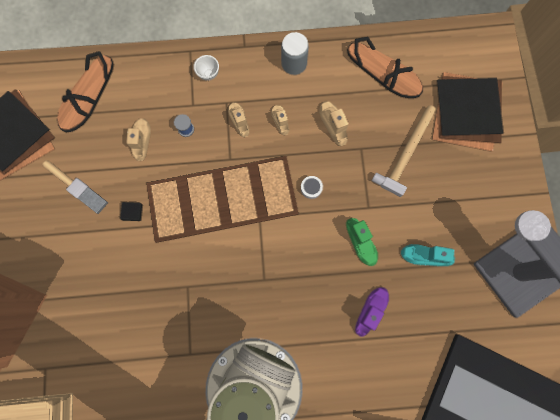

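View pics/side0.png

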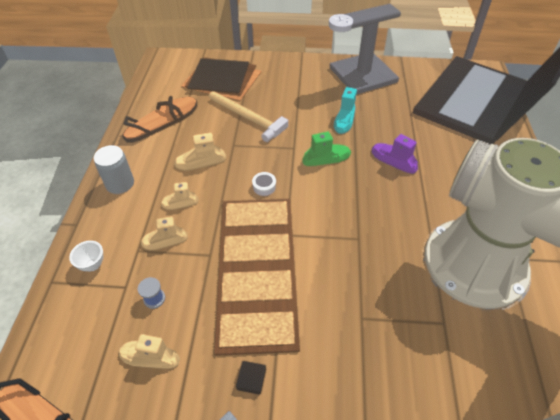

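The top view shows four pale lasts at (138,138), (238,120), (280,120) and (334,122). The pads run from (167,208) to (276,187). The tin is at the right end (312,187) and the heel block at the left (131,211). Possible mix-ups are the green (363,242), turquoise (430,256) and purple (373,312) lasts, the cups (206,68) and (183,125), and the black books. None of these are pale wood. Next I'll check in close crops.

```bash
python3 - <<'E'
import cv2
a=cv2.imread("pics/top0.png")[95:250,110:360]; cv2.imwrite("pics/top1.png",cv2.resize(a,None,fx=3.2,fy=3.2,interpolation=cv2.INTER_CUBIC))
b=cv2.imread("pics/side0.png")
# lasts: 4 crops at 4x of 95x70
c=[b[y:y+70,x:x+95] for x,y in((105,315),(130,205),(150,170),(160,120))]
m=cv2.vconcat([cv2.hconcat(c[:2]),cv2.hconcat(c[2:])]); cv2.imwrite("pics/side1.png",cv2.resize(m,None,fx=4,fy=4,interpolation=cv2.INTER_CUBIC))
s=b[165:400,195:325]; cv2.imwrite("pics/side2.png",cv2.resize(s,None,fx=2.5,fy=2.5,interpolation=cv2.INTER_CUBIC))
E
```

```text
(no output)
```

View pics/top1.png

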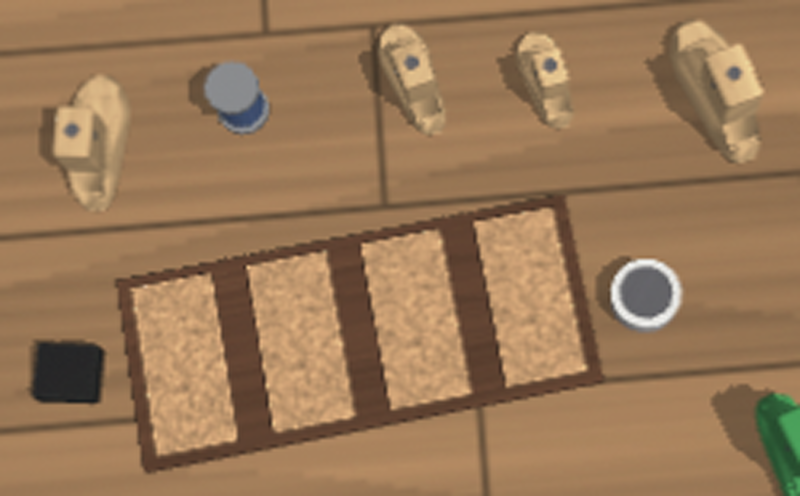

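View pics/side1.png

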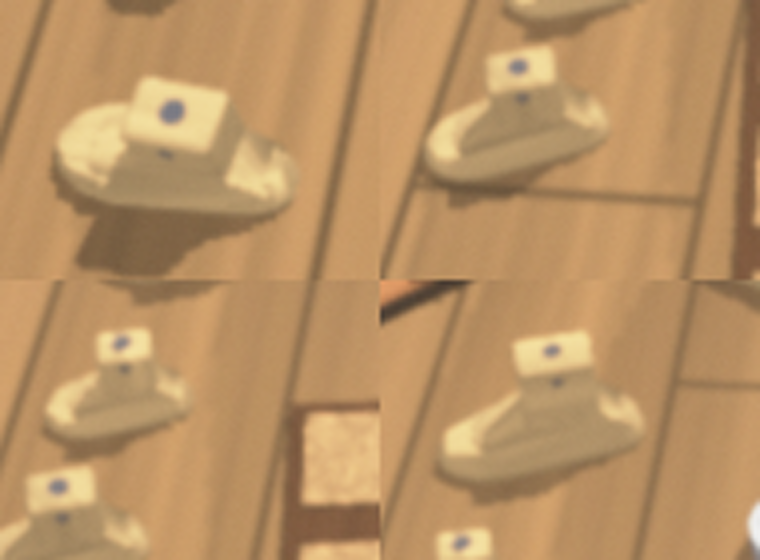

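View pics/side2.png

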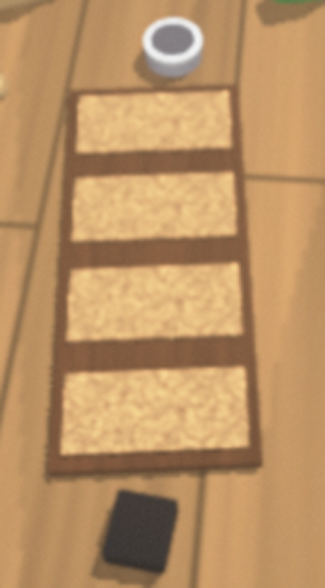

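Close crops: the blue dots on the four neck tops and the pad corners are clear in both views. All four lasts have their long side (toe) pointing up (+x). By length they are left = largest or second, then (412,62), (550,65) smallest, and (734,73). I'll triangulate them.

```bash
cat > geo.py <<'E'
import numpy as np,cv2,pickle
C=pickle.load(open("cams0.pkl","rb"))
def ray(n,p):
    r=C[n];K=np.array([[r["fx"],0,r["cx"]],[0,r["fy"],r["cy"]],[0,0,1]])
    u,v=cv2.undistortPoints(np.array([[p]],float),K,np.array(r["D"]))[0,0]
    T=np.array(r["world_from_camera"]);return T[:3,3],T[:3,:3]@[u,-v,-1]
def tri(pt,ps):
    o,d=ray("top",pt);q,e=ray("side",ps)
    s=np.linalg.lstsq(np.c_[d,-e],q-o,rcond=None)[0]
    a,b=o+s[0]*d,q+s[1]*e
    return (a+b)/2,np.linalg.norm(a-b)
def atz(n,p,z):
    o,d=ray(n,p);return o+d*(z-o[2])/d[2]
def un(p,s,off): return ((p[0]+.5)/s-.5+off[0],(p[1]+.5)/s-.5+off[1])
E
python3 - <<'E'
from geo import *
np.set_printoptions(precision=4,suppress=True)
T=lambda p:un(p,3.2,(110,95))
P={'left':[(72,130),(103,78),(97,209)],'mid':[(412,62),(398,28),(432,133)],'small':[(550,65),(535,35),(560,127)],'right':[(734,73),(690,28),(745,160)]}
S={'left':((105,315),[(172,112),(60,150),(293,185)]),'mid':((130,205),[(138,67),(48,160),(226,125)]),'small':((150,170),[(122,63),(48,135),(187,110)]),'right':((160,120),[(171,71),(65,180),(261,140)])}
for k in P:
    off,l=S[k];R=[tri(T(p),un(q,4,off)) for p,q in zip(P[k],l)]
    d=(R[1][0]-R[2][0])[:2]
    print(k,*[(r[0].round(4),round(r[1],4)) for r in R],'len',np.hypot(*d).round(4),'yaw',np.degrees(np.arctan2(d[1],d[0])).round(1))
TP=dict(d=[(132,290),(210,273),(237,438),(158,457)],c=[(247,264),(325,250),(355,413),(275,432)],b=[(362,243),(440,229),(471,391),(391,409)],a=[(476,220),(555,206),(587,368),(508,387)])
SP=dict(a=[(78,96),(230,91),(232,146),(76,153)],b=[(73,180),(234,173),(237,234),(71,241)],c=[(70,270),(240,263),(243,333),(67,341)],d=[(63,373),(246,367),(250,446),(61,455)])
U=lambda p:un(p,2.5,(195,165))
for k in 'abcd':
    t=TP[k];s=[SP[k][i] for i in(3,0,1,2)]
    X=np.array([tri(T(p),U(q))[0] for p,q in zip(t,s)])
    Xt=np.array([atz("top",T(p),.014) for p in t]);Xs=np.array([atz("side",U(p),.014) for p in s])
    f=lambda X:(X.mean(0)[:2].round(4),[np.degrees(np.arctan2(*(d[1::-1]))).round(1) for d in(X[0]-X[3],X[1]-X[2])])
    print(k,X.mean(0),f(X)[1],f(Xt),f(Xs))
print('tin',tri(T((646,294)),U((173,40))),'heel',tri(T((68,371)),U((141,525))))
E
```

```text
left (array([0.6415, 0.2586, 0.0721]), np.float64(0.0009)) (array([0.7155, 0.2536, 0.0007]), np.float64(0.0014)) (array([0.6001, 0.2617, 0.0007]), np.float64(0.0002)) len 0.1157 yaw -4.0
mid (array([ 0.6789, -0.0129,  0.066 ]), np.float64(0.0009)) (array([ 0.7434,  0.0019, -0.0069]), np.float64(0.0016)) (array([ 0.6426, -0.0212,  0.004 ]), np.float64(0.001)) len 0.1034 yaw 13.0
small (array([ 0.6697, -0.1237,  0.0592]), np.float64(0.0008)) (array([ 0.7242, -0.1151, -0.0002]), np.float64(0.0006)) (array([ 0.6373, -0.129 ,  0.0123]), np.float64(0.0048)) len 0.0879 yaw 9.1
right (array([ 0.6419, -0.2682,  0.0785]), np.float64(0.0)) (array([ 0.7199, -0.2482, -0.0023]), np.float64(0.0002)) (array([ 0.5938, -0.28  ,  0.0105]), np.float64(0.0019)) len 0.13 yaw 14.2
a [ 0.4922 -0.0928  0.0109] [np.float64(6.1), np.float64(5.4)] (array([ 0.4922, -0.0929]), [np.float64(6.1), np.float64(5.8)]) (array([ 0.4907, -0.0901]), [np.float64(7.2), np.float64(6.4)])
b [0.4814 0.0026 0.011 ] [np.float64(6.1), np.float64(6.1)] (array([0.4812, 0.0023]), [np.float64(6.1), np.float64(6.3)]) (array([0.4802, 0.0049]), [np.float64(6.9), np.float64(7.1)])
c [0.4701 0.0972 0.013 ] [np.float64(6.6), np.float64(6.7)] (array([0.4712, 0.0968]), [np.float64(6.5), np.float64(6.9)]) (array([0.4687, 0.0981]), [np.float64(7.0), np.float64(6.8)])
d [0.4588 0.1916 0.0124] [np.float64(6.9), np.float64(6.4)] (array([0.4588, 0.1911]), [np.float64(6.9), np.float64(6.7)]) (array([0.4582, 0.1924]), [np.float64(7.0), np.float64(6.1)])
tin (array([ 0.4824, -0.1856,  0.0216]), np.float64(0.00024023610862299022)) heel (array([0.4589, 0.2829, 0.0183]), np.float64(0.001532056247428592))
```

Heights 72, 66, 59 and 78.5 mm identify left = last_3, mid = last_2, small = last_1 and right = last_4. The tin is beyond pad_a and the heel block beyond pad_d, so last_1→a, last_2→b, last_3→c, last_4→d. Pad yaw is about 6.65°. I'll start with last_3.

Call:
{"fn": "carry_out", "kwargs": {"series": [{"delta_rot": [0, 0, 0.18], "travel": [1, -0.65, -0.2], "fingers": -1}, {"delta_rot": [0, 0, 0.18], "travel": [1, -0.65, -0.2], "fingers": -1}, {"delta_rot": [0, 0, 0.18], "travel": [1, -0.65, -0.2], "fingers": -1}, {"delta_rot": [0, 0, 0.18], "travel": [1, -0.65, -0.2], "fingers": -1}, {"delta_rot": [0, 0, 0.18], "travel": [1, -0.65, -0.2], "fingers": -1}], "squeeze": 50}}

```text
clock: 0.72
tcp_pos: [0.3403, 0.4514, 0.2057]
orientation: [-0.0, 0.146, 0.989, -0.0]
wrist_force: [0.0, 0.4, 0.0]
finger_gap: 0.0855
grip_force: 0.0
```

Call:
{"fn": "carry_out", "kwargs": {"series": [{"delta_rot": [0, 0, 0.185], "travel": [1, -0.645, -0.25], "fingers": -1}, {"delta_rot": [0, 0, 0.185], "travel": [1, -0.645, -0.25], "fingers": -1}, {"delta_rot": [0, 0, 0.185], "travel": [1, -0.645, -0.25], "fingers": -1}, {"delta_rot": [0, 0, 0.185], "travel": [1, -0.645, -0.25], "fingers": -1}, {"delta_rot": [0, 0, 0.185], "travel": [1, -0.645, -0.25], "fingers": -1}]}}

```text
clock: 1.35
tcp_pos: [0.4653, 0.3708, 0.1744]
orientation: [-0.0, 0.1, 0.995, -0.0]
wrist_force: [-0.2, -0.2, -1.1]
finger_gap: 0.0854
grip_force: 0.0
```

Call:
{"fn": "carry_out", "kwargs": {"series": [{"delta_rot": [0, 0, 0.185], "travel": [1, -0.645, -0.25], "fingers": -1}, {"delta_rot": [0, 0, 0.185], "travel": [1, -0.645, -0.25], "fingers": -1}, {"delta_rot": [0, 0, 0.185], "travel": [1, -0.645, -0.25], "fingers": -1}, {"delta_rot": [0, 0, 0.185], "travel": [1, -0.645, -0.25], "fingers": -1}, {"delta_rot": [0, 0, 0.185], "travel": [1, -0.645, -0.25], "fingers": -1}]}}

```text
clock: 1.98
tcp_pos: [0.5902, 0.2902, 0.143]
orientation: [-0.001, 0.054, 0.999, -0.0]
wrist_force: [0.1, -0.0, -0.0]
finger_gap: 0.0853
grip_force: 0.0
```

Call:
{"fn": "carry_out", "kwargs": {"series": [{"delta_rot": [0, 0, 0.185], "travel": [1, -0.645, -0.25], "fingers": -1}, {"delta_rot": [0, 0, 0.185], "travel": [1, -0.645, -0.25], "fingers": -1}, {"delta_rot": [0, 0, 0], "travel": [0, 0, 0], "fingers": -1}]}}

```text
clock: 2.35
tcp_pos: [0.6408, 0.2569, 0.1295]
orientation: [-0.001, 0.037, 0.999, -0.0]
wrist_force: [-0.7, 0.4, 0.0]
finger_gap: 0.0852
grip_force: 0.0
```

Call:
{"fn": "carry_out", "kwargs": {"series": [{"delta_rot": [0, 0, 0], "travel": [0.03, 0.06, -0.925], "fingers": -1}, {"delta_rot": [0, 0, 0], "travel": [0, 0, -0.925], "fingers": -1}, {"delta_rot": [0, 0, 0], "travel": [0, 0, -0.925], "fingers": -1}, {"delta_rot": [0, 0, 0], "travel": [0, 0, -0.925], "fingers": -1}, {"delta_rot": [0, 0, 0], "travel": [0, 0, 0], "fingers": -0.5}]}}

```text
clock: 2.98
tcp_pos: [0.6378, 0.2602, 0.0365]
orientation: [-0.003, 0.035, 0.999, -0.001]
wrist_force: [0.1, -1.1, 0.6]
finger_gap: 0.07
grip_force: 0.0
```

Call:
{"fn": "carry_out", "kwargs": {"series": [{"delta_rot": [0, 0, 0], "travel": [0, 0, 0], "fingers": 0}, {"delta_rot": [0, 0, 0], "travel": [0, 0, 0], "fingers": 1}, {"delta_rot": [0, 0, 0], "travel": [0, 0, 0], "fingers": 1}, {"delta_rot": [0, 0, 0], "travel": [0, 0, 0], "fingers": 1}, {"delta_rot": [0, 0, 0], "travel": [0, 0, 0], "fingers": 1}]}}

```text
clock: 3.6
tcp_pos: [0.6414, 0.2604, 0.0404]
orientation: [0.001, 0.035, 0.999, 0.0]
wrist_force: [-0.9, -1.1, 6.2]
finger_gap: 0.0291
grip_force: 53.7
```

Call:
{"fn": "carry_out", "kwargs": {"series": [{"delta_rot": [0, 0, 0], "travel": [0, 0, 0.2], "fingers": 1}, {"delta_rot": [0, 0, 0], "travel": [0, 0, 0.8], "fingers": 1}, {"delta_rot": [0, 0, 0], "travel": [0, 0, 1], "fingers": 1}, {"delta_rot": [0, 0, 0], "travel": [0, 0, 1], "fingers": 1}, {"delta_rot": [0, 0, 0], "travel": [0, 0, 1], "fingers": 1}]}}

```text
clock: 4.22
tcp_pos: [0.6401, 0.26, 0.139]
orientation: [-0.001, 0.035, 0.999, -0.0]
wrist_force: [0.1, 0.5, -2.1]
finger_gap: 0.0292
grip_force: 52.6
```

Call:
{"fn": "carry_out", "kwargs": {"series": [{"delta_rot": [0, 0, 0], "travel": [0, 0, 0], "fingers": 1}, {"delta_rot": [0, 0, 0], "travel": [0, 0, 0], "fingers": 1}]}}

```text
clock: 4.47
tcp_pos: [0.6399, 0.26, 0.1374]
orientation: [-0.001, 0.035, 0.999, -0.0]
wrist_force: [-1.1, 0.2, -2.8]
finger_gap: 0.0292
grip_force: 52.7
```

```bash
python3 - <<'E'
from workcell import env
import cv2
s=env.get_state();print(s['tcp_pos'],s['orientation'],s['wrist_force'],s['ft_torque'])
r=env.read_camera("side")["color"][:,:,::-1][230:400,60:260]; t=env.read_camera("top")["color"][:,:,::-1][60:230,80:280]
cv2.imwrite("pics/lift.png",cv2.resize(cv2.hconcat([r,t]),None,fx=2,fy=2,interpolation=cv2.INTER_CUBIC))
E
```

```text
[0.63991525 0.25995591 0.13740553] [-8.89682938e-04  3.54192812e-02  9.99372117e-01 -2.33796894e-04] [-1.14290263  0.18393668 -2.7755726 ] [ 0.0486679  -0.01782887  0.01399326]
```

View pics/lift.png

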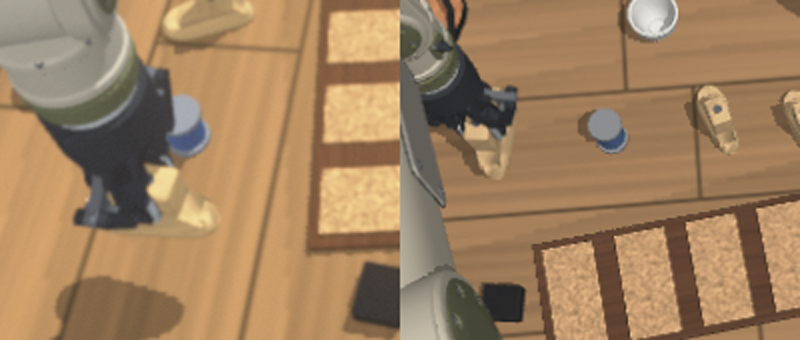

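last_3 is held upright at about (90,150) in the right half of the crop. Now I carry it to pad_c.

Call:
{"fn": "carry_out", "kwargs": {"series": [{"delta_rot": [0, 0, 0.234], "travel": [-0.923, -0.825, 0], "fingers": 1}, {"delta_rot": [0, 0, 0.234], "travel": [-0.923, -0.825, 0], "fingers": 1}, {"delta_rot": [0, 0, 0.234], "travel": [-0.923, -0.825, 0], "fingers": 1}, {"delta_rot": [0, 0, 0.234], "travel": [-0.923, -0.825, 0], "fingers": 1}, {"delta_rot": [0, 0, 0.234], "travel": [-0.923, -0.825, 0], "fingers": 1}]}}

```text
clock: 5.2
tcp_pos: [0.5236, 0.1563, 0.1376]
orientation: [-0.001, -0.023, 1.0, -0.0]
wrist_force: [-0.5, 1.0, -1.2]
finger_gap: 0.0291
grip_force: 52.6
```

Call:
{"fn": "carry_out", "kwargs": {"series": [{"delta_rot": [0, 0, 0.234], "travel": [-0.923, -0.825, 0], "fingers": 1}, {"delta_rot": [0, 0, 0.234], "travel": [-0.923, -0.825, 0], "fingers": 1}, {"delta_rot": [0, 0, 0.234], "travel": [-0.923, -0.825, 0], "fingers": 1}, {"delta_rot": [0, 0, 0], "travel": [0, 0, -0.8], "fingers": 1}, {"delta_rot": [0, 0, 0], "travel": [0, 0, -0.8], "fingers": 1}]}}

```text
clock: 5.82
tcp_pos: [0.4552, 0.0948, 0.0979]
orientation: [-0.0, -0.058, 0.998, 0.0]
wrist_force: [-0.1, -0.6, -2.2]
finger_gap: 0.0296
grip_force: 52.8
```

Call:
{"fn": "carry_out", "kwargs": {"series": [{"delta_rot": [0, 0, 0], "travel": [0, 0, -0.8], "fingers": 1}, {"delta_rot": [0, 0, 0], "travel": [0, 0, 0], "fingers": 1}, {"delta_rot": [0, 0, 0], "travel": [0, 0, 0], "fingers": 1}]}}

```text
clock: 6.2
tcp_pos: [0.4559, 0.0952, 0.079]
orientation: [-0.0, -0.058, 0.998, 0.0]
wrist_force: [0.5, 0.6, -2.3]
finger_gap: 0.0291
grip_force: 52.6
```

Pose is on target. I'll lower 22 mm more, gently at the end.

Call:
{"fn": "carry_out", "kwargs": {"series": [{"delta_rot": [0, 0, 0], "travel": [0, 0, -0.6], "fingers": 1}, {"delta_rot": [0, 0, 0], "travel": [0, 0, -0.2], "fingers": 1}, {"delta_rot": [0, 0, 0], "travel": [0, 0, -0.08], "fingers": 1}, {"delta_rot": [0, 0, 0], "travel": [0, 0, 0], "fingers": 1}, {"delta_rot": [0, 0, 0], "travel": [0, 0, 0], "fingers": 1}]}}

```text
clock: 6.82
tcp_pos: [0.4563, 0.0952, 0.0572]
orientation: [0.0, -0.058, 0.998, 0.0]
wrist_force: [0.3, 0.7, -1.5]
finger_gap: 0.0291
grip_force: 52.7
```

Call:
{"fn": "carry_out", "kwargs": {"series": [{"delta_rot": [0, 0, 0], "travel": [0, 0, -0.08], "fingers": 1}, {"delta_rot": [0, 0, 0], "travel": [0, 0, 0], "fingers": 1}]}}

```text
clock: 7.08
tcp_pos: [0.4558, 0.0952, 0.0547]
orientation: [-0.0, -0.058, 0.998, 0.0]
wrist_force: [-0.4, -0.3, -1.6]
finger_gap: 0.0293
grip_force: 52.7
```

Call:
{"fn": "carry_out", "kwargs": {"series": [{"delta_rot": [0, 0, 0], "travel": [0, 0, -0.06], "fingers": 1}, {"delta_rot": [0, 0, 0], "travel": [0, 0, 0], "fingers": 1}]}}

```text
clock: 7.32
tcp_pos: [0.4559, 0.0951, 0.0543]
orientation: [0.0, -0.058, 0.998, -0.0]
wrist_force: [-3.3, -0.4, 9.3]
finger_gap: 0.0293
grip_force: 53.8
```

Call:
{"fn": "carry_out", "kwargs": {"series": [{"delta_rot": [0, 0, 0], "travel": [0, 0, 0], "fingers": 0}, {"delta_rot": [0, 0, 0], "travel": [0, 0, 0], "fingers": -0.4}, {"delta_rot": [0, 0, 0], "travel": [0, 0, 0], "fingers": -0.4}, {"delta_rot": [0, 0, 0], "travel": [0, 0, 0.5], "fingers": -0.4}, {"delta_rot": [0, 0, 0], "travel": [0, 0, 1], "fingers": -0.4}]}}

```text
clock: 7.95
tcp_pos: [0.4551, 0.0951, 0.091]
orientation: [-0.001, -0.058, 0.998, 0.0]
wrist_force: [0.5, -0.8, 0.6]
finger_gap: 0.0599
grip_force: 0.0
```

Call:
{"fn": "carry_out", "kwargs": {"series": [{"delta_rot": [0, 0, 0], "travel": [0, 0, 1], "fingers": -0.5}, {"delta_rot": [0, 0, 0], "travel": [0, 0, 0.8], "fingers": -1}, {"delta_rot": [0, 0, 0], "travel": [0, 0, 0], "fingers": -1}]}}

```text
clock: 8.32
tcp_pos: [0.4575, 0.0952, 0.1379]
orientation: [0.002, -0.058, 0.998, -0.0]
wrist_force: [0.7, 0.3, 0.0]
finger_gap: 0.0854
grip_force: 0.0
```

Call:
{"fn": "carry_out", "kwargs": {"series": [{"delta_rot": [0, 0, 0.123], "travel": [0.99, -0.48, 0], "fingers": -1}, {"delta_rot": [0, 0, 0.123], "travel": [0.99, -0.48, 0], "fingers": -1}, {"delta_rot": [0, 0, 0.123], "travel": [0.99, -0.48, 0], "fingers": -1}, {"delta_rot": [0, 0, 0.123], "travel": [0.99, -0.48, 0], "fingers": -1}, {"delta_rot": [0, 0, 0.123], "travel": [0.99, -0.48, 0], "fingers": -1}]}}

```text
clock: 8.95
tcp_pos: [0.5799, 0.0348, 0.1347]
orientation: [-0.001, -0.089, 0.996, 0.0]
wrist_force: [0.2, 0.2, 1.0]
finger_gap: 0.0855
grip_force: 0.0
```

Call:
{"fn": "carry_out", "kwargs": {"series": [{"delta_rot": [0, 0, 0.123], "travel": [0.99, -0.48, 0], "fingers": -1}, {"delta_rot": [0, 0, 0.123], "travel": [0.99, -0.48, 0], "fingers": -1}, {"delta_rot": [0, 0, 0.123], "travel": [0.99, -0.48, 0], "fingers": -1}, {"delta_rot": [0, 0, 0.123], "travel": [0.99, -0.48, 0], "fingers": -1}, {"delta_rot": [0, 0, 0], "travel": [0, 0, 0], "fingers": -1}]}}

```text
clock: 9.57
tcp_pos: [0.6795, -0.0138, 0.134]
orientation: [-0.001, -0.113, 0.994, 0.0]
wrist_force: [-0.6, 0.2, -0.3]
finger_gap: 0.0853
grip_force: 0.0
```

```bash
python3 - <<'E'
from workcell import env
import cv2
s=env.get_state();print(s['tcp_pos'],s['orientation'],s['wrist_force'])
r=env.read_camera("side")["color"][:,:,::-1][180:360,180:310]; t=env.read_camera("top")["color"][:,:,::-1][110:290,140:340]
cv2.imwrite("pics/p3.png",cv2.resize(cv2.hconcat([r,t]),None,fx=2.4,fy=2.4,interpolation=cv2.INTER_CUBIC))
E
```

```text
[ 0.67946522 -0.0138009   0.13404299] [-5.77514610e-04 -1.12658506e-01  9.93633587e-01  1.48152490e-04] [-0.55841608  0.20987093 -0.2685059 ]
```

View pics/p3.png

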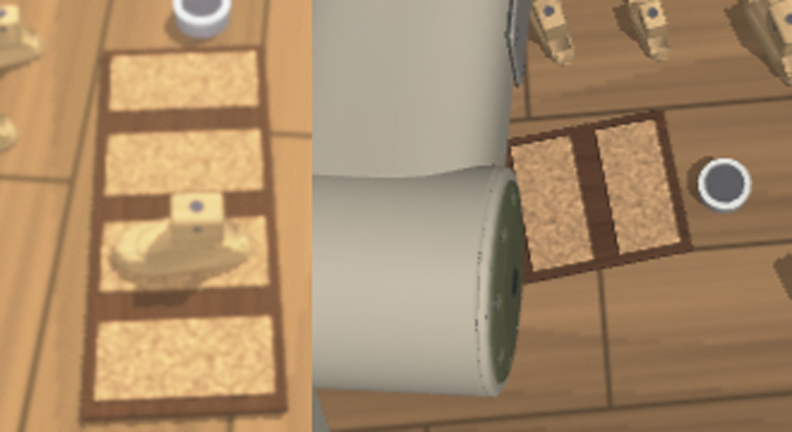

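last_3 stands upright on pad_c, with its dot at side-crop (196,206). Now I grasp last_2.

Call:
{"fn": "carry_out", "kwargs": {"series": [{"delta_rot": [0, 0, 0], "travel": [-0.02, 0.04, -0.97], "fingers": -1}, {"delta_rot": [0, 0, 0], "travel": [0, 0, -0.97], "fingers": -1}, {"delta_rot": [0, 0, 0], "travel": [0, 0, -0.97], "fingers": -1}, {"delta_rot": [0, 0, 0], "travel": [0, 0, -0.97], "fingers": -1}, {"delta_rot": [0, 0, 0], "travel": [0, 0, 0], "fingers": -0.5}]}}

```text
clock: 10.3
tcp_pos: [0.6751, -0.0109, 0.0366]
orientation: [-0.003, -0.114, 0.994, 0.001]
wrist_force: [-0.4, -1.1, 0.4]
finger_gap: 0.0694
grip_force: 0.0
```

Call:
{"fn": "carry_out", "kwargs": {"series": [{"delta_rot": [0, 0, 0], "travel": [0, 0, 0], "fingers": 0}, {"delta_rot": [0, 0, 0], "travel": [0, 0, 0], "fingers": 1}, {"delta_rot": [0, 0, 0], "travel": [0, 0, 0], "fingers": 1}, {"delta_rot": [0, 0, 0], "travel": [0, 0, 0], "fingers": 1}, {"delta_rot": [0, 0, 0], "travel": [0, 0, 0], "fingers": 1}]}}

```text
clock: 10.92
tcp_pos: [0.679, -0.0118, 0.0405]
orientation: [0.001, -0.113, 0.994, -0.0]
wrist_force: [-0.9, 1.1, 5.9]
finger_gap: 0.0266
grip_force: 49.4
```

Call:
{"fn": "carry_out", "kwargs": {"series": [{"delta_rot": [0, 0, 0], "travel": [0, 0, 0.2], "fingers": 1}, {"delta_rot": [0, 0, 0], "travel": [0, 0, 0.8], "fingers": 1}, {"delta_rot": [0, 0, 0], "travel": [0, 0, 1], "fingers": 1}, {"delta_rot": [0, 0, 0], "travel": [0, 0, 1], "fingers": 1}, {"delta_rot": [0, 0, 0], "travel": [0, 0, 1], "fingers": 1}]}}

```text
clock: 11.55
tcp_pos: [0.6778, -0.0119, 0.1392]
orientation: [-0.001, -0.113, 0.994, 0.0]
wrist_force: [0.2, -0.7, -1.5]
finger_gap: 0.0265
grip_force: 48.5
```

Call:
{"fn": "carry_out", "kwargs": {"series": [{"delta_rot": [0, 0, 0], "travel": [0, 0, 0], "fingers": 1}, {"delta_rot": [0, 0, 0], "travel": [0, 0, 0], "fingers": 1}]}}

```text
clock: 11.8
tcp_pos: [0.6776, -0.0118, 0.1376]
orientation: [-0.001, -0.113, 0.994, 0.0]
wrist_force: [-0.2, -0.4, -2.0]
finger_gap: 0.0264
grip_force: 48.7
```

Call:
{"fn": "carry_out", "kwargs": {"series": [{"delta_rot": [0, 0, -0.122], "travel": [-0.935, 0.056, 0], "fingers": 1}, {"delta_rot": [0, 0, -0.122], "travel": [-0.935, 0.056, 0], "fingers": 1}, {"delta_rot": [0, 0, -0.122], "travel": [-0.935, 0.056, 0], "fingers": 1}, {"delta_rot": [0, 0, -0.122], "travel": [-0.935, 0.056, 0], "fingers": 1}, {"delta_rot": [0, 0, -0.122], "travel": [-0.935, 0.056, 0], "fingers": 1}]}}

```text
clock: 12.42
tcp_pos: [0.5594, -0.0046, 0.137]
orientation: [-0.002, -0.083, 0.997, 0.0]
wrist_force: [-0.2, 0.7, -1.7]
finger_gap: 0.0264
grip_force: 48.8
```

Call:
{"fn": "carry_out", "kwargs": {"series": [{"delta_rot": [0, 0, -0.122], "travel": [-0.935, 0.056, 0], "fingers": 1}, {"delta_rot": [0, 0, -0.122], "travel": [-0.935, 0.056, 0], "fingers": 1}, {"delta_rot": [0, 0, -0.122], "travel": [-0.935, 0.056, 0], "fingers": 1}, {"delta_rot": [0, 0, -0.122], "travel": [-0.935, 0.056, 0], "fingers": 1}, {"delta_rot": [0, 0, 0], "travel": [0, 0, 0], "fingers": 1}]}}

```text
clock: 13.05
tcp_pos: [0.4652, 0.0012, 0.1375]
orientation: [-0.002, -0.059, 0.998, 0.0]
wrist_force: [0.8, -0.7, -2.5]
finger_gap: 0.0264
grip_force: 48.7
```

Call:
{"fn": "carry_out", "kwargs": {"series": [{"delta_rot": [0, 0, 0], "travel": [0, 0, -1], "fingers": 1}, {"delta_rot": [0, 0, 0], "travel": [0, 0, -1], "fingers": 1}, {"delta_rot": [0, 0, 0], "travel": [0, 0, -0.8], "fingers": 1}, {"delta_rot": [0, 0, 0], "travel": [0, 0, -0.4], "fingers": 1}, {"delta_rot": [0, 0, 0], "travel": [0, 0, 0], "fingers": 1}]}}

```text
clock: 13.68
tcp_pos: [0.4676, 0.0008, 0.058]
orientation: [-0.001, -0.059, 0.998, 0.0]
wrist_force: [0.6, 0.0, -2.0]
finger_gap: 0.0263
grip_force: 48.6
```

Call:
{"fn": "carry_out", "kwargs": {"series": [{"delta_rot": [0, 0, 0], "travel": [0, 0, -0.08], "fingers": 1}, {"delta_rot": [0, 0, 0], "travel": [0, 0, 0], "fingers": 1}, {"delta_rot": [0, 0, 0], "travel": [0, 0, -0.06], "fingers": 1}, {"delta_rot": [0, 0, 0], "travel": [0, 0, 0], "fingers": 1}]}}

```text
clock: 14.18
tcp_pos: [0.4679, 0.0008, 0.0555]
orientation: [0.0, -0.059, 0.998, 0.0]
wrist_force: [-0.2, 0.5, -1.4]
finger_gap: 0.0263
grip_force: 48.6
```

Call:
{"fn": "carry_out", "kwargs": {"series": [{"delta_rot": [0, 0, 0], "travel": [0, 0, -0.06], "fingers": 1}, {"delta_rot": [0, 0, 0], "travel": [0, 0, 0], "fingers": 1}]}}

```text
clock: 14.42
tcp_pos: [0.468, 0.0007, 0.0544]
orientation: [0.0, -0.059, 0.998, -0.0]
wrist_force: [-1.6, -1.0, 4.6]
finger_gap: 0.026
grip_force: 49.3
```

Call:
{"fn": "carry_out", "kwargs": {"series": [{"delta_rot": [0, 0, 0], "travel": [0, 0, 0], "fingers": 0}, {"delta_rot": [0, 0, 0], "travel": [0, 0, 0], "fingers": -0.4}, {"delta_rot": [0, 0, 0], "travel": [0, 0, 0], "fingers": -0.4}, {"delta_rot": [0, 0, 0], "travel": [0, 0, 0.5], "fingers": -0.4}, {"delta_rot": [0, 0, 0], "travel": [0, 0, 1], "fingers": -0.4}]}}

```text
clock: 15.05
tcp_pos: [0.467, 0.0009, 0.0916]
orientation: [-0.001, -0.059, 0.998, 0.0]
wrist_force: [0.4, -0.2, -0.1]
finger_gap: 0.0599
grip_force: 0.0
```

Call:
{"fn": "carry_out", "kwargs": {"series": [{"delta_rot": [0, 0, 0], "travel": [0, 0, 1], "fingers": -0.5}, {"delta_rot": [0, 0, 0], "travel": [0, 0, 0.7], "fingers": -1}, {"delta_rot": [0, 0, 0], "travel": [0, 0, 0], "fingers": -1}]}}

```text
clock: 15.42
tcp_pos: [0.4692, 0.0006, 0.1358]
orientation: [0.002, -0.059, 0.998, -0.0]
wrist_force: [0.4, 0.3, -0.3]
finger_gap: 0.0853
grip_force: 0.0
```

Call:
{"fn": "carry_out", "kwargs": {"series": [{"delta_rot": [0, 0, 0.047], "travel": [0.896, -0.553, 0], "fingers": -1}, {"delta_rot": [0, 0, 0.047], "travel": [0.896, -0.553, 0], "fingers": -1}, {"delta_rot": [0, 0, 0.047], "travel": [0.896, -0.553, 0], "fingers": -1}, {"delta_rot": [0, 0, 0.047], "travel": [0.896, -0.553, 0], "fingers": -1}, {"delta_rot": [0, 0, 0.047], "travel": [0.896, -0.553, 0], "fingers": -1}]}}

```text
clock: 16.05
tcp_pos: [0.58, -0.0687, 0.1328]
orientation: [-0.001, -0.07, 0.998, 0.0]
wrist_force: [-0.4, 0.5, -0.2]
finger_gap: 0.0854
grip_force: 0.0
```

Call:
{"fn": "carry_out", "kwargs": {"series": [{"delta_rot": [0, 0, 0.047], "travel": [0.896, -0.553, 0], "fingers": -1}, {"delta_rot": [0, 0, 0.047], "travel": [0.896, -0.553, 0], "fingers": -1}, {"delta_rot": [0, 0, 0.047], "travel": [0.896, -0.553, 0], "fingers": -1}, {"delta_rot": [0, 0, 0.047], "travel": [0.896, -0.553, 0], "fingers": -1}, {"delta_rot": [0, 0, 0], "travel": [0, 0, 0], "fingers": -1}]}}

```text
clock: 16.68
tcp_pos: [0.67, -0.1245, 0.1322]
orientation: [-0.0, -0.079, 0.997, 0.0]
wrist_force: [-0.6, -0.5, -0.7]
finger_gap: 0.0851
grip_force: 0.0
```

Call:
{"fn": "carry_out", "kwargs": {"series": [{"delta_rot": [0, 0, 0], "travel": [0, 0.03, -0.99], "fingers": -1}, {"delta_rot": [0, 0, 0], "travel": [0, 0, -0.99], "fingers": -1}, {"delta_rot": [0, 0, 0], "travel": [0, 0, -0.99], "fingers": -1}, {"delta_rot": [0, 0, 0], "travel": [0, 0, -0.99], "fingers": -1}, {"delta_rot": [0, 0, 0], "travel": [0, 0, 0], "fingers": -0.5}]}}

```text
clock: 17.3
tcp_pos: [0.6663, -0.1215, 0.0321]
orientation: [-0.003, -0.08, 0.997, 0.001]
wrist_force: [-0.4, -0.3, -0.2]
finger_gap: 0.0695
grip_force: 0.0
```

Call:
{"fn": "carry_out", "kwargs": {"series": [{"delta_rot": [0, 0, 0], "travel": [0, 0, 0], "fingers": 0}, {"delta_rot": [0, 0, 0], "travel": [0, 0, 0], "fingers": 1}, {"delta_rot": [0, 0, 0], "travel": [0, 0, 0], "fingers": 1}, {"delta_rot": [0, 0, 0], "travel": [0, 0, 0], "fingers": 1}, {"delta_rot": [0, 0, 0], "travel": [0, 0, 0], "fingers": 1}]}}

```text
clock: 17.92
tcp_pos: [0.6703, -0.1231, 0.0364]
orientation: [0.001, -0.08, 0.997, -0.0]
wrist_force: [-1.3, 0.8, 6.2]
finger_gap: 0.0228
grip_force: 49.7
```

Call:
{"fn": "carry_out", "kwargs": {"series": [{"delta_rot": [0, 0, 0], "travel": [0, 0, 0.2], "fingers": 1}, {"delta_rot": [0, 0, 0], "travel": [0, 0, 0.8], "fingers": 1}, {"delta_rot": [0, 0, 0], "travel": [0, 0, 1], "fingers": 1}, {"delta_rot": [0, 0, 0], "travel": [0, 0, 1], "fingers": 1}, {"delta_rot": [0, 0, 0], "travel": [0, 0, 1], "fingers": 1}]}}

```text
clock: 18.55
tcp_pos: [0.6691, -0.1229, 0.1353]
orientation: [-0.0, -0.08, 0.997, 0.0]
wrist_force: [-0.0, -0.8, -2.1]
finger_gap: 0.0233
grip_force: 49.0
```

Call:
{"fn": "carry_out", "kwargs": {"series": [{"delta_rot": [0, 0, 0], "travel": [0, 0, 0], "fingers": 1}, {"delta_rot": [0, 0, 0], "travel": [0, 0, 0], "fingers": 1}]}}

```text
clock: 18.8
tcp_pos: [0.6689, -0.1228, 0.1336]
orientation: [-0.001, -0.08, 0.997, 0.0]
wrist_force: [0.4, 0.1, -1.7]
finger_gap: 0.023
grip_force: 49.0
```

Call:
{"fn": "carry_out", "kwargs": {"series": [{"delta_rot": [0, 0, -0.055], "travel": [-0.943, 0.148, 0], "fingers": 1}, {"delta_rot": [0, 0, -0.055], "travel": [-0.943, 0.148, 0], "fingers": 1}, {"delta_rot": [0, 0, -0.055], "travel": [-0.943, 0.148, 0], "fingers": 1}, {"delta_rot": [0, 0, -0.055], "travel": [-0.943, 0.148, 0], "fingers": 1}, {"delta_rot": [0, 0, -0.055], "travel": [-0.943, 0.148, 0], "fingers": 1}]}}

```text
clock: 19.42
tcp_pos: [0.5496, -0.1039, 0.133]
orientation: [-0.001, -0.066, 0.998, 0.001]
wrist_force: [0.2, 0.2, -1.5]
finger_gap: 0.023
grip_force: 49.1
```

Call:
{"fn": "carry_out", "kwargs": {"series": [{"delta_rot": [0, 0, -0.055], "travel": [-0.943, 0.148, 0], "fingers": 1}, {"delta_rot": [0, 0, -0.055], "travel": [-0.943, 0.148, 0], "fingers": 1}, {"delta_rot": [0, 0, -0.055], "travel": [-0.943, 0.148, 0], "fingers": 1}, {"delta_rot": [0, 0, 0], "travel": [0, 0, 0], "fingers": 1}, {"delta_rot": [0, 0, 0], "travel": [0, 0, 0], "fingers": 1}]}}

```text
clock: 20.05
tcp_pos: [0.4812, -0.0934, 0.1343]
orientation: [0.0, -0.058, 0.998, 0.0]
wrist_force: [0.1, -0.7, -0.7]
finger_gap: 0.0229
grip_force: 49.1
```

Call:
{"fn": "carry_out", "kwargs": {"series": [{"delta_rot": [0, 0, 0], "travel": [0, 0, -1], "fingers": 1}, {"delta_rot": [0, 0, 0], "travel": [0, 0, -1], "fingers": 1}, {"delta_rot": [0, 0, 0], "travel": [0, 0, -0.8], "fingers": 1}, {"delta_rot": [0, 0, 0], "travel": [0, 0, -0.44], "fingers": 1}, {"delta_rot": [0, 0, 0], "travel": [0, 0, 0], "fingers": 1}]}}

```text
clock: 20.68
tcp_pos: [0.4807, -0.0932, 0.053]
orientation: [-0.001, -0.058, 0.998, 0.0]
wrist_force: [-0.3, -0.1, -0.7]
finger_gap: 0.0231
grip_force: 49.1
```

Call:
{"fn": "carry_out", "kwargs": {"series": [{"delta_rot": [0, 0, 0], "travel": [0, 0, -0.06], "fingers": 1}, {"delta_rot": [0, 0, 0], "travel": [0, 0, 0], "fingers": 1}]}}

```text
clock: 20.92
tcp_pos: [0.4815, -0.0935, 0.053]
orientation: [0.001, -0.058, 0.998, -0.0]
wrist_force: [0.1, -0.2, -1.3]
finger_gap: 0.0232
grip_force: 49.1
```

Call:
{"fn": "carry_out", "kwargs": {"series": [{"delta_rot": [0, 0, 0], "travel": [-0.03, 0, -0.06], "fingers": 1}, {"delta_rot": [0, 0, 0], "travel": [0, 0, 0], "fingers": 1}, {"delta_rot": [0, 0, 0], "travel": [0, 0, 0], "fingers": 1}]}}

```text
clock: 21.3
tcp_pos: [0.4801, -0.0933, 0.051]
orientation: [0.0, -0.058, 0.998, 0.0]
wrist_force: [-0.3, -0.4, -1.0]
finger_gap: 0.0233
grip_force: 49.1
```

Call:
{"fn": "carry_out", "kwargs": {"series": [{"delta_rot": [0, 0, 0], "travel": [0, 0, -0.06], "fingers": 1}, {"delta_rot": [0, 0, 0], "travel": [0, 0, 0], "fingers": 1}]}}

```text
clock: 21.55
tcp_pos: [0.4801, -0.0934, 0.0504]
orientation: [0.0, -0.058, 0.998, -0.0]
wrist_force: [-3.3, 1.2, 9.3]
finger_gap: 0.0227
grip_force: 50.3
```

Call:
{"fn": "carry_out", "kwargs": {"series": [{"delta_rot": [0, 0, 0], "travel": [0, 0, 0], "fingers": 0}, {"delta_rot": [0, 0, 0], "travel": [0, 0, 0], "fingers": -0.4}, {"delta_rot": [0, 0, 0], "travel": [0, 0, 0], "fingers": -0.4}, {"delta_rot": [0, 0, 0], "travel": [0, 0, 0.5], "fingers": -0.4}, {"delta_rot": [0, 0, 0], "travel": [0, 0, 1], "fingers": -0.4}]}}

```text
clock: 22.18
tcp_pos: [0.4793, -0.093, 0.0869]
orientation: [-0.001, -0.058, 0.998, 0.0]
wrist_force: [1.1, 0.2, -0.7]
finger_gap: 0.0594
grip_force: 0.0
```

Call:
{"fn": "carry_out", "kwargs": {"series": [{"delta_rot": [0, 0, 0], "travel": [0, 0, 1], "fingers": -0.5}, {"delta_rot": [0, 0, 0], "travel": [0, 0, 1], "fingers": -1}, {"delta_rot": [0, 0, 0], "travel": [0, 0, 0], "fingers": -1}]}}

```text
clock: 22.55
tcp_pos: [0.4818, -0.0939, 0.1394]
orientation: [0.002, -0.058, 0.998, -0.001]
wrist_force: [-0.7, -0.1, -0.5]
finger_gap: 0.0851
grip_force: 0.0
```

Call:
{"fn": "carry_out", "kwargs": {"series": [{"delta_rot": [0, 0, 0.188], "travel": [0.925, -1, 0], "fingers": -1}, {"delta_rot": [0, 0, 0.188], "travel": [0.925, -1, 0], "fingers": -1}, {"delta_rot": [0, 0, 0.188], "travel": [0.925, -1, 0], "fingers": -1}, {"delta_rot": [0, 0, 0.188], "travel": [0.925, -1, 0], "fingers": -1}, {"delta_rot": [0, 0, 0.188], "travel": [0.925, -1, 0], "fingers": -1}]}}

```text
clock: 23.18
tcp_pos: [0.5959, -0.2189, 0.1358]
orientation: [-0.001, -0.105, 0.994, 0.0]
wrist_force: [0.7, -0.4, 0.6]
finger_gap: 0.0854
grip_force: 0.0
```

Call:
{"fn": "carry_out", "kwargs": {"series": [{"delta_rot": [0, 0, 0.188], "travel": [0.925, -1, 0], "fingers": -1}, {"delta_rot": [0, 0, 0.188], "travel": [0.925, -1, 0], "fingers": -1}, {"delta_rot": [0, 0, 0], "travel": [0, 0, 0], "fingers": -1}, {"delta_rot": [0, 0, 0], "travel": [0, 0, 0], "fingers": -1}]}}

```text
clock: 23.68
tcp_pos: [0.6411, -0.2677, 0.1357]
orientation: [-0.001, -0.123, 0.992, 0.001]
wrist_force: [-1.3, 0.9, 0.4]
finger_gap: 0.0854
grip_force: 0.0
```

```bash
python3 - <<'E'
from workcell import env
import cv2
s=env.get_state();print(s['tcp_pos'],s['orientation'])
r=env.read_camera("side")["color"][:,:,::-1][170:350,195:310]; t=env.read_camera("top")["color"][:,:,::-1][120:255,130:330]
cv2.imwrite("pics/s_p.png",cv2.resize(r,None,fx=3.3,fy=3.3,interpolation=cv2.INTER_CUBIC))
cv2.imwrite("pics/t_p.png",cv2.resize(t,None,fx=4,fy=4,interpolation=cv2.INTER_CUBIC))
E
```

```text
[ 0.64106735 -0.26768201  0.13565244] [-9.60291217e-04 -1.23190602e-01  9.92382203e-01  8.46289013e-04]
```

View pics/t_p.png

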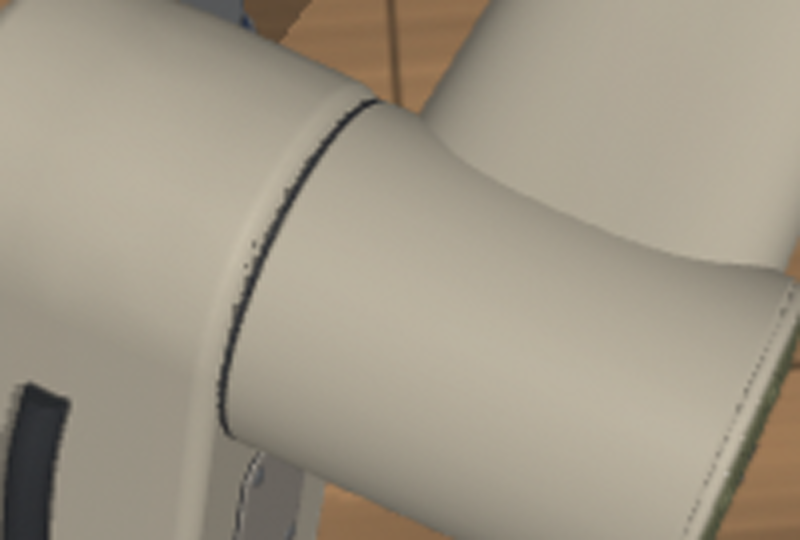

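View pics/s_p.png

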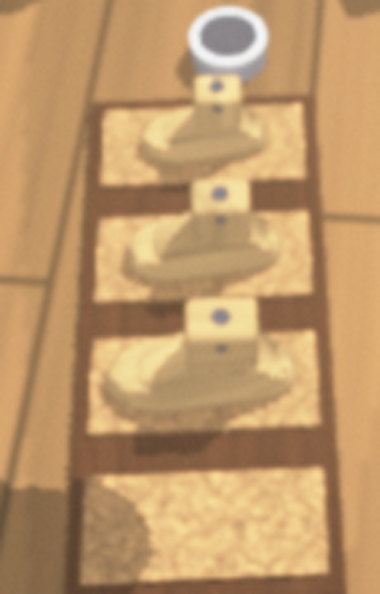

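The arm blocks the top view. The side view shows lasts 1–3 upright and roughly centred on pads a–c, with dots at (217,86), (220,195) and (221,317). Now last_4.

Call:
{"fn": "carry_out", "kwargs": {"series": [{"delta_rot": [0, 0, 0], "travel": [0.03, -0.02, -0.935], "fingers": -1}, {"delta_rot": [0, 0, 0], "travel": [0, 0, -0.935], "fingers": -1}, {"delta_rot": [0, 0, 0], "travel": [0, 0, -0.935], "fingers": -1}, {"delta_rot": [0, 0, 0], "travel": [0, 0, -0.935], "fingers": -1}, {"delta_rot": [0, 0, 0], "travel": [0, 0, 0], "fingers": -0.5}]}}

```text
clock: 24.4
tcp_pos: [0.6407, -0.2671, 0.0415]
orientation: [-0.002, -0.124, 0.992, 0.001]
wrist_force: [0.1, 0.2, 0.0]
finger_gap: 0.0696
grip_force: 0.0
```

Call:
{"fn": "carry_out", "kwargs": {"series": [{"delta_rot": [0, 0, 0], "travel": [0, 0, 0], "fingers": 0}, {"delta_rot": [0, 0, 0], "travel": [0, 0, 0], "fingers": 1}, {"delta_rot": [0, 0, 0], "travel": [0, 0, 0], "fingers": 1}, {"delta_rot": [0, 0, 0], "travel": [0, 0, 0], "fingers": 1}, {"delta_rot": [0, 0, 0], "travel": [0, 0, 0], "fingers": 1}]}}

```text
clock: 25.02
tcp_pos: [0.6437, -0.2691, 0.0452]
orientation: [0.001, -0.123, 0.992, -0.001]
wrist_force: [-0.3, 0.6, 5.7]
finger_gap: 0.0325
grip_force: 49.3
```

Call:
{"fn": "carry_out", "kwargs": {"series": [{"delta_rot": [0, 0, 0], "travel": [0, 0, 0.2], "fingers": 1}, {"delta_rot": [0, 0, 0], "travel": [0, 0, 0.8], "fingers": 1}, {"delta_rot": [0, 0, 0], "travel": [0, 0, 1], "fingers": 1}, {"delta_rot": [0, 0, 0], "travel": [0, 0, 1], "fingers": 1}, {"delta_rot": [0, 0, 0], "travel": [0, 0, 1], "fingers": 1}]}}

```text
clock: 25.65
tcp_pos: [0.6422, -0.2687, 0.1436]
orientation: [-0.001, -0.123, 0.992, 0.0]
wrist_force: [0.1, 0.1, -2.7]
finger_gap: 0.0326
grip_force: 48.7
```

Call:
{"fn": "carry_out", "kwargs": {"series": [{"delta_rot": [0, 0, 0], "travel": [0, 0, 0.6], "fingers": 1}, {"delta_rot": [0, 0, 0], "travel": [0, 0, 0], "fingers": 1}, {"delta_rot": [0, 0, 0], "travel": [0, 0, 0], "fingers": 1}]}}

```text
clock: 26.02
tcp_pos: [0.6421, -0.2685, 0.157]
orientation: [-0.001, -0.123, 0.992, 0.001]
wrist_force: [0.2, -0.7, -2.6]
finger_gap: 0.0333
grip_force: 48.8
```

Call:
{"fn": "carry_out", "kwargs": {"series": [{"delta_rot": [0, 0, -0.069], "travel": [-0.421, 0.963, 0], "fingers": 1}, {"delta_rot": [0, 0, -0.069], "travel": [-0.421, 0.963, 0], "fingers": 1}, {"delta_rot": [0, 0, -0.069], "travel": [-0.421, 0.963, 0], "fingers": 1}, {"delta_rot": [0, 0, -0.069], "travel": [-0.421, 0.963, 0], "fingers": 1}, {"delta_rot": [0, 0, -0.069], "travel": [-0.421, 0.963, 0], "fingers": 1}]}}

```text
clock: 26.65
tcp_pos: [0.5888, -0.1473, 0.1568]
orientation: [-0.001, -0.106, 0.994, 0.001]
wrist_force: [0.6, -0.1, -2.5]
finger_gap: 0.0329
grip_force: 49.0
```

Call:
{"fn": "carry_out", "kwargs": {"series": [{"delta_rot": [0, 0, -0.069], "travel": [-0.421, 0.963, 0], "fingers": 1}, {"delta_rot": [0, 0, -0.069], "travel": [-0.421, 0.963, 0], "fingers": 1}, {"delta_rot": [0, 0, -0.069], "travel": [-0.421, 0.963, 0], "fingers": 1}, {"delta_rot": [0, 0, -0.069], "travel": [-0.421, 0.963, 0], "fingers": 1}, {"delta_rot": [0, 0, -0.069], "travel": [-0.421, 0.963, 0], "fingers": 1}]}}

```text
clock: 27.28
tcp_pos: [0.5361, -0.0271, 0.157]
orientation: [-0.001, -0.089, 0.996, 0.0]
wrist_force: [0.1, 0.1, -1.3]
finger_gap: 0.0329
grip_force: 49.0
```

Call:
{"fn": "carry_out", "kwargs": {"series": [{"delta_rot": [0, 0, -0.069], "travel": [-0.421, 0.963, 0], "fingers": 1}, {"delta_rot": [0, 0, -0.069], "travel": [-0.421, 0.963, 0], "fingers": 1}, {"delta_rot": [0, 0, -0.069], "travel": [-0.421, 0.963, 0], "fingers": 1}, {"delta_rot": [0, 0, -0.069], "travel": [-0.421, 0.963, 0], "fingers": 1}, {"delta_rot": [0, 0, -0.069], "travel": [-0.421, 0.963, 0], "fingers": 1}]}}

```text
clock: 27.9
tcp_pos: [0.4835, 0.0931, 0.1571]
orientation: [-0.001, -0.072, 0.997, 0.0]
wrist_force: [1.0, 0.1, -2.0]
finger_gap: 0.0325
grip_force: 49.0
```

Call:
{"fn": "carry_out", "kwargs": {"series": [{"delta_rot": [0, 0, -0.069], "travel": [-0.421, 0.963, 0], "fingers": 1}, {"delta_rot": [0, 0, -0.069], "travel": [-0.421, 0.963, 0], "fingers": 1}, {"delta_rot": [0, 0, -0.069], "travel": [-0.421, 0.963, 0], "fingers": 1}, {"delta_rot": [0, 0, -0.069], "travel": [-0.421, 0.963, 0], "fingers": 1}, {"delta_rot": [0, 0, 0], "travel": [0, 0, 0], "fingers": 1}]}}

```text
clock: 28.52
tcp_pos: [0.4412, 0.1895, 0.1573]
orientation: [-0.001, -0.059, 0.998, -0.0]
wrist_force: [0.5, 0.2, -1.7]
finger_gap: 0.0328
grip_force: 49.2
```

Call:
{"fn": "carry_out", "kwargs": {"series": [{"delta_rot": [0, 0, 0], "travel": [0, 0, 0], "fingers": 1}]}}

```text
clock: 28.65
tcp_pos: [0.4425, 0.1882, 0.1577]
orientation: [-0.0, -0.058, 0.998, -0.0]
wrist_force: [-0.1, 0.0, -2.2]
finger_gap: 0.0327
grip_force: 49.2
```

Call:
{"fn": "carry_out", "kwargs": {"series": [{"delta_rot": [0, 0, 0], "travel": [-0.01, 0.02, -1], "fingers": 1}, {"delta_rot": [0, 0, 0], "travel": [0, 0, -1], "fingers": 1}, {"delta_rot": [0, 0, 0], "travel": [0, 0, -1], "fingers": 1}, {"delta_rot": [0, 0, 0], "travel": [0, 0, -0.6], "fingers": 1}, {"delta_rot": [0, 0, 0], "travel": [0, 0, -0.22], "fingers": 1}]}}

```text
clock: 29.28
tcp_pos: [0.4422, 0.1885, 0.062]
orientation: [-0.001, -0.058, 0.998, -0.0]
wrist_force: [0.1, -1.3, -1.6]
finger_gap: 0.0329
grip_force: 49.1
```

Call:
{"fn": "carry_out", "kwargs": {"series": [{"delta_rot": [0, 0, 0], "travel": [0, 0, 0], "fingers": 1}, {"delta_rot": [0, 0, 0], "travel": [0, 0, 0], "fingers": 1}]}}

```text
clock: 29.52
tcp_pos: [0.4433, 0.1892, 0.0636]
orientation: [0.001, -0.058, 0.998, 0.0]
wrist_force: [-0.3, 0.3, -2.5]
finger_gap: 0.0326
grip_force: 49.1
```

Call:
{"fn": "carry_out", "kwargs": {"series": [{"delta_rot": [0, 0, 0], "travel": [-0.02, 0, -0.1], "fingers": 1}, {"delta_rot": [0, 0, 0], "travel": [0, 0, 0], "fingers": 1}, {"delta_rot": [0, 0, 0], "travel": [0, 0, 0], "fingers": 1}]}}

```text
clock: 29.9
tcp_pos: [0.442, 0.1892, 0.0604]
orientation: [0.0, -0.058, 0.998, 0.0]
wrist_force: [0.3, -0.5, -2.8]
finger_gap: 0.033
grip_force: 49.1
```

Call:
{"fn": "carry_out", "kwargs": {"series": [{"delta_rot": [0, 0, 0], "travel": [0, 0, -0.05], "fingers": 1}, {"delta_rot": [0, 0, 0], "travel": [0, 0, 0], "fingers": 1}]}}

```text
clock: 30.15
tcp_pos: [0.4421, 0.1892, 0.0593]
orientation: [0.0, -0.058, 0.998, 0.0]
wrist_force: [-0.1, -0.2, -0.1]
finger_gap: 0.033
grip_force: 49.2
```

Call:
{"fn": "carry_out", "kwargs": {"series": [{"delta_rot": [0, 0, 0], "travel": [0, 0, -0.02], "fingers": 0}, {"delta_rot": [0, 0, 0], "travel": [0, 0, 0], "fingers": -0.4}, {"delta_rot": [0, 0, 0], "travel": [0, 0, 0], "fingers": -0.4}, {"delta_rot": [0, 0, 0], "travel": [0, 0, 0.5], "fingers": -0.4}, {"delta_rot": [0, 0, 0], "travel": [0, 0, 1], "fingers": -0.4}]}}

```text
clock: 30.78
tcp_pos: [0.4412, 0.1889, 0.0963]
orientation: [-0.001, -0.058, 0.998, -0.0]
wrist_force: [0.0, 0.3, -0.3]
finger_gap: 0.0597
grip_force: 0.0
```

Call:
{"fn": "carry_out", "kwargs": {"series": [{"delta_rot": [0, 0, 0], "travel": [0, 0, 1], "fingers": -0.4}, {"delta_rot": [0, 0, 0], "travel": [0, 0, 1], "fingers": -0.4}, {"delta_rot": [0, 0, 0], "travel": [0, 0, 1], "fingers": -0.4}]}}

```text
clock: 31.15
tcp_pos: [0.4421, 0.1891, 0.1729]
orientation: [0.001, -0.058, 0.998, 0.0]
wrist_force: [0.6, 0.9, -1.0]
finger_gap: 0.0598
grip_force: 0.0
```

Call:
{"fn": "carry_out", "kwargs": {"series": [{"delta_rot": [0, 0, 0], "travel": [-0.4, 1, 0.2], "fingers": -0.4}, {"delta_rot": [0, 0, 0], "travel": [-0.4, 1, 0.2], "fingers": -0.4}, {"delta_rot": [0, 0, 0], "travel": [-0.4, 1, 0.2], "fingers": -0.4}, {"delta_rot": [0, 0, 0], "travel": [-0.6, 1, 0.2], "fingers": -0.4}, {"delta_rot": [0, 0, 0], "travel": [-0.6, 1, 0.2], "fingers": -0.4}]}}

```text
clock: 31.78
tcp_pos: [0.3816, 0.3149, 0.1972]
orientation: [0.0, -0.058, 0.998, 0.0]
wrist_force: [-0.5, -0.1, 0.2]
finger_gap: 0.0599
grip_force: 0.0
```

Call:
{"fn": "carry_out", "kwargs": {"series": [{"delta_rot": [0, 0, 0], "travel": [-0.7, 1, 0], "fingers": -0.4}, {"delta_rot": [0, 0, 0], "travel": [-0.7, 1, 0], "fingers": -0.4}, {"delta_rot": [0, 0, 0], "travel": [-0.7, 1, 0], "fingers": -0.4}, {"delta_rot": [0, 0, 0], "travel": [-0.7, 1, 0], "fingers": -0.4}, {"delta_rot": [0, 0, 0], "travel": [-0.7, 1, 0], "fingers": -0.4}]}}

```text
clock: 32.4
tcp_pos: [0.2939, 0.44, 0.1971]
orientation: [0.0, -0.058, 0.998, 0.0]
wrist_force: [0.6, -0.1, 0.2]
finger_gap: 0.0598
grip_force: 0.0
```

Call:
{"fn": "carry_out", "kwargs": {"series": [{"delta_rot": [0, 0, 0], "travel": [-0.8, 1, 0], "fingers": -0.4}, {"delta_rot": [0, 0, 0], "travel": [-0.8, 1, 0], "fingers": -0.4}, {"delta_rot": [0, 0, 0], "travel": [-0.8, 1, 0], "fingers": -0.4}, {"delta_rot": [0, 0, 0], "travel": [0, 0, 0], "fingers": -0.4}]}}

```text
clock: 32.9
tcp_pos: [0.2332, 0.5154, 0.1968]
orientation: [0.0, -0.06, 0.998, 0.0]
wrist_force: [0.1, 0.2, -0.7]
finger_gap: 0.0598
grip_force: 0.0
```

```bash
python3 - <<'E'
from workcell import env
import cv2
s=env.get_state();print(s['tcp_pos'],s['orientation'])
r=env.read_camera("side")["color"][:,:,::-1][170:350,195:310]; t=env.read_camera("top")["color"][:,:,::-1][120:255,130:330]
cv2.imwrite("pics/s_f.png",cv2.resize(r,None,fx=3.3,fy=3.3,interpolation=cv2.INTER_CUBIC))
cv2.imwrite("pics/t_f.png",cv2.resize(t,None,fx=4,fy=4,interpolation=cv2.INTER_CUBIC))
E
```

```text
[0.23324286 0.51540596 0.1967695 ] [ 1.67125242e-04 -5.95482361e-02  9.98225317e-01  4.42567943e-04]
```

View pics/t_f.png

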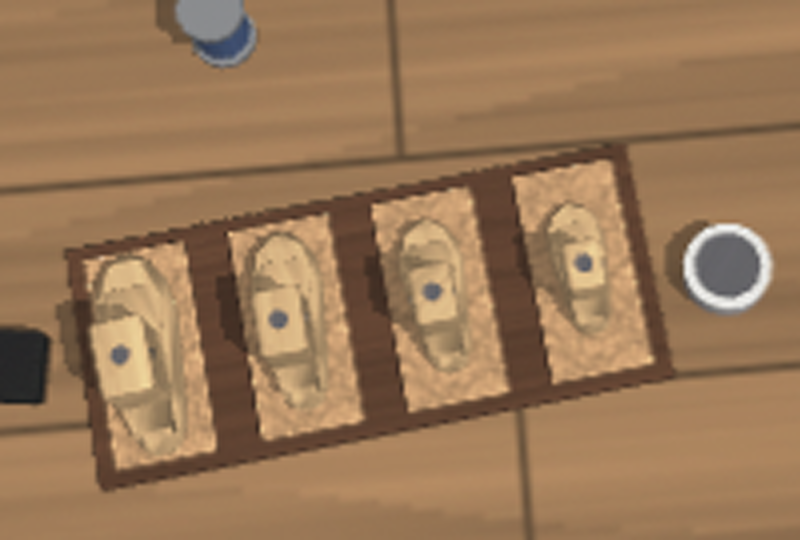

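View pics/s_f.png

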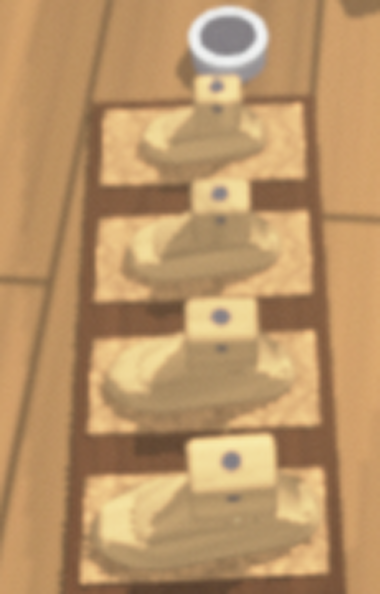

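All four stand upright in order. Next I check the centring numerically.

```bash
python3 - <<'E'
from geo import *
np.set_printoptions(precision=4,suppress=True)
T=lambda p:un(p,4,(130,120));U=lambda p:un(p,3.3,(195,170))
D=[('d',(120,355),(232,461),(.4422,.1891),(128,257),(165,455),.017),('c',(278,319),(221,317),(.4552,.0951),(280,234),(309,409),.015),('b',(432,291),(220,195),(.4672,.0008),(424,219),(452,372),.014),('a',(584,263),(217,86),(.4802,-.0933),(570,201),(595,334),.012)]
Y=np.radians(6.65);c,s=np.cos(Y),np.sin(Y);R=np.array([[c,s],[-s,c]])
for k,t,q,w,toe,heel,o in D:
    X,e=tri(T(t),U(q));A=atz("top",T(toe),.022)[:2];B=atz("top",T(heel),.022)[:2];d=A-B
    pc=np.array(w)+o*np.array([c,s])
    print(k,X,round(e,4),'err in pad axes',R@(X[:2]-w)*1e3,'mid err',R@((A+B)/2-pc)*1e3,'len',np.hypot(*d).round(4),'yaw',np.degrees(np.arctan2(d[1],d[0])).round(1))
E
```

```text
d [0.4401 0.1903 0.0941] 0.0014 err in pad axes [-1.9541  1.4832] mid err [-2.1502  0.9779] len 0.1335 yaw 8.2
c [0.4561 0.0958 0.0873] 0.001 err in pad axes [0.9686 0.6381] mid err [ 1.0503 -0.7395] len 0.1181 yaw 6.2
b [0.4672 0.002  0.0798] 0.0016 err in pad axes [0.1359 1.1851] mid err [-0.6951  0.6159] len 0.104 yaw 6.2
a [ 0.479  -0.0927  0.0737] 0.0006 err in pad axes [-1.1069  0.6948] mid err [-1.2941  0.3384] len 0.0907 yaw 5.6
```

All lasts are within about 2 mm and 2° of their targets. The tin and heel block are still in place.

```bash
python3 -c "
from workcell import env
print(env.hand_in())"
```

```text
the job is handed in; nothing more can be done
None
```

The job is handed in: the four lasts stand upright in size order, from the smallest by the wax tin to the largest by the heel block, each within about 2 mm of pad centre and 2° of straight, with the tin and block untouched.

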